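Take the middle tray out of a sloped tray stack

ROBOT

A 6-joint arm with a two-finger parallel gripper is mounted at the origin on the work surface; the furniture and walls round the work are solid. World frame = base frame: x ahead of the robot, y to its left, z up, the work surface at z = 0. Lengths are in m, angles in rad, forces in N, time in s.
With the tool pointing down it reaches from about 0.3 to 0.95 m from the base axis. Payload 3.1 kg.
Tool frame: the origin (TCP) lies between the finger pads; the fingertips stand 17 mm ahead of it and the grasp point (between the pads) lies 2 mm behind it; z points along the fingers, y is the line along which they close (so a half turn about z gives the same grasp; the last joint's range is limited). The gripper opens to 85 mm and grips with 20 to 120 N. Pads are 22 mm wide; open, the fingers measure 114 mm over their backs; the gripper's body (76 mm by 85 mm) begins 54 mm behind the grasp point. The pads swing forward as they close: fully open they stand 13 mm farther back than shut.
Start: joints at [1.217, 0.308, 1.634, -0, 1.2, -0.07], TCP at [0.175, 0.6, 0.248] pointing down, gripper open.
Joint ranges: [-3.06, 3.06], [-0.79, 1.96], [0.05, 2.63], [-1.19, 4.34], [0.05, 2.64], [-2.94, 2.94]. Speed limits (rad/s): [2.79, 2.79, 3.14, 3.14, 3.14, 3.14].

INTERFACE

Orientations are given as [roll, pitch, yaw] about the fixed x, y, z axes, in that order (R = Rz(yaw) Ry(pitch) Rx(roll)).
In Python, from rig import bot, read_camera gives the robot as it stands.
- The arm moves only by the tool step_arm, never from a script. Its arguments are lists of equal length, an entry for each row: "translation": the shift along the world's x, y, z in m, a list of three; "rotation": the turn, a rotation vector about the world's x, y, z in degrees, a list of three; "gripper": the finger opening in m, from 0 to 0.0854. A call has 1 to 5 rows; each row is the pose to reach, as a shift and turn from the pose commanded when the call began; what a row does not reach only later rows make up. A row lasts 1/10 s, in which the tool goes at most 50 mm and 8.59 degrees, less where a joint would pass 70% of its speed; a pose out of reach is approached as far as the arm can. A call with a gripper value outside its range is refused whole. The fingers move at their own pace and stop on an object; the grip force is fixed at half the most. Time passes only in rows, so rows that repeat a pose let the fingers close. It gives the time, the measured TCP pose, the force, the opening and the grip force at its end, in the units of the state.
- bot.state(): the state, without advancing time (a new reading comes with each control period).
- read_camera(name): name is "side" or "top" or "wrist"; returns a dict with "image" (384x512x3 uint8, red, green, blue), "range_z" (384x512 float32, m along the optical axis (not along the pixel's ray), 0 where there is no reading), "fx", "fy", "cx", "cy" (pixels), "dist" ([k1, k2, p1, p2, k3] as OpenCV has them; the pictures are not rectified), "position" and "orientation" of the camera in the world. Camera axes: x right, y up, looking along -z (the intrinsics and any distortion apply to the point x, -y, -z); pixel columns grow to the right and rows downward; lengths in m; the calibration is good to about 2 mm. A picture is of the moment at which its call begins.
- bot.close_job(): hands the job in; it is judged then, once.
The state is a dict: "time": time; "joints": joint angles; "joint_vel": joint speeds; "joint_torque": joint torques, N m; "position": TCP position; "tcp_rot": TCP orientation; "ft_force": force on the tool from outside, world axes, zero at the start; "moment": the same for the moment, N m; "finger_gap": finger opening in m; "gripper_force": force on a finger pad.
Only numpy, scipy, OpenCV 4.12 (cv2) and the standard library are available. Lean on these libraries where they do the work, as an engineer would, in place of code of your own. Each camera call takes 0.05 s, during which the arm holds its last target. There are 200 camera calls.

TASK

I need the middle one of the three stacked wooden trays: lift the top tray off and put it aside, for instance on the notebook, then take out the middle tray and stand it flat in the middle of the grey felt mat, lined up with the mat. Finally put the top tray back, fully seated on the bottom tray of the sloped stand. Do not tip the trays any farther than the stand does, and leave the other things on the desk where they are.

Things in the scene. Friction and masses are not known exactly. Their poses are not given: they have to be found in the camera images.
- top_tray_mid (a point): Top tray (holds memory stick, eraser): light wood, 150 (x) x 180 (y) x 52 mm, about 0.25 kg. Point: its centre, 26 mm above the underside; z out of the open top, x away from the wall with the brass label frame. Walls 5 mm thick, floor top 11 mm above the underside. The foot, 134 x 164 x 6 mm, drops inside the rim below with 3 mm play all round; the shoulder rests on that rim.
- middle_tray_mid (a point): Middle tray (binder clips, pencil): all three are of one make, point and axes alike. Each has an upright wooden grip across the centre: 14 mm thick in x, 90 mm long in y, its top 18 mm above the point (8 mm below the rim), 63 mm free to the walls either side. Fixed contents stay 25 mm clear of y = 0, but for one pen or pencil at a wall, beyond 57 mm in x. About 0.25 kg.
- base_tray_mid (a point): Bottom tray (red pen), same make, point and axes, fixed on a dark wooden stand (165 x 190 mm, fixed) that leans the whole stack 28 degrees forward: z tilts to the label side, roughly towards the robot. Trays come off and go on along this tilted z; one seated on it has its point 46 mm farther along z and the same axes. The tray next above that is 46 mm on again.
- mat: Grey felt mat, fixed flat on the desk, 200 (x) x 240 (y) x 8 mm; origin at the centre of its underside (desk height). Lies at the left or the right, the notebook at the other side.
- notebook: Closed notebook, fixed flat on the desk, 210 (its x) x 152 (its y) x 14 mm; origin at the centre of its underside. A tray can be parked on it: flat and wide enough for the foot, long side along the notebook's x.
- pen_cup: Bystander, to be left alone: a black square pen cup with pens, 78 x 78 x 155 mm, left of the stand's back; origin at the centre of its underside.
- mug: Bystander, to be left alone: a white mug, 80 mm across, 91 high, at the far left; origin at the centre of its underside.
- stapler: Bystander, to be left alone: a black desk stapler, 153 x 42 x 60 mm, in front of the stand, to the left; origin at the centre of its underside.
- tape: Bystander, to be left alone: a black tape dispenser, 151 x 52 x 74 mm, in front of the stand, to the right; origin at the centre of its underside.
- ink: Bystander, to be left alone: a square blue ink bottle, 50 x 50 x 73 mm, close by the right side of the stand; origin at the centre of its underside.

How it is judged:
On the way, in this order (a step that is already met when the one before it is completed fails the run):
1. the top tray alone is off the stack, well to one side, while the middle tray is still seated in the bottom one (horizontal distance between top_tray_mid and middle_tray_mid above 0.17 m and x of middle_tray_mid in the frame of base_tray_mid between -0.006 and 0.006 m and y of middle_tray_mid in the frame of base_tray_mid between -0.006 and 0.006 m and z of middle_tray_mid in the frame of base_tray_mid between 0.042 and 0.05 m and angle between the z axis of middle_tray_mid and the z axis of base_tray_mid, either way round below 0.05 rad and angle between the x axis of middle_tray_mid and the x axis of base_tray_mid, either way round below 0.08 rad), for 0.2 s.
2. the middle tray stands flat on the mat, let go, before the top tray goes back (x of middle_tray_mid in the frame of mat between -0.035 and 0.035 m and y of middle_tray_mid in the frame of mat between -0.04 and 0.04 m and z of middle_tray_mid in the frame of mat between 0.029 and 0.039 m and angle between middle_tray_mid's own z axis and vertical below 0.05 rad and angle between the y axis of middle_tray_mid and the y axis of mat, either way round below 0.26 rad and contact force between the fingers and middle_tray below 0.1 N and horizontal distance between top_tray_mid and base_tray_mid above 0.12 m), for 0.2 s.
At the end, for the whole second after the job is handed in: Top tray seated on the bottom tray: 46 +-4 mm from it along z, within 6 mm sideways, parallel within 0.05 rad, turned under 0.08 rad (either way round). Middle tray level on the mat, its centre within 35 (x) and 40 mm (y) of the mat's, long sides aligned within 15 degrees (x of top_tray_mid in the frame of base_tray_mid between -0.006 and 0.006 m and y of top_tray_mid in the frame of base_tray_mid between -0.006 and 0.006 m and z of top_tray_mid in the frame of base_tray_mid between 0.042 and 0.05 m and angle between the z axis of top_tray_mid and the z axis of base_tray_mid, either way round below 0.05 rad and angle between the x axis of top_tray_mid and the x axis of base_tray_mid, either way round below 0.08 rad and x of middle_tray_mid in the frame of mat between -0.035 and 0.035 m and y of middle_tray_mid in the frame of mat between -0.04 and 0.04 m and z of middle_tray_mid in the frame of mat between 0.029 and 0.039 m and angle between middle_tray_mid's own z axis and vertical below 0.05 rad and angle between the y axis of middle_tray_mid and the y axis of mat, either way round below 0.26 rad); the robot touches nothing.
It fails at once if the top or the middle tray is tipped more than 43 degrees (angle between any of top_tray_mid, middle_tray_mid's own z axis and vertical above 0.75 rad).
It fails at once if a bystander is moved more than 30 mm (distance of any of pen_cup, mug, stapler, tape, ink from where it was at the start of the episode above 0.03 m).
It also fails if it takes over 69 s, if anything falls off the work surface, if the arm or the gripper's body presses on something with over 40 N, if the wrist force passes 120 N, or if a joint passes its speed limit or range.

## Working session

There is one attempt and no reset: what is moved stays moved. The work goes in short steps, Python scripts to look and compute and a tool call to move; the robot and the scene stay as the last step left them, time stands still between calls to the robot, and variables do not carry over. Pictures are saved under pics/ and viewed, at most 10 in all, crops included, and the job is handed in when it is done.

Besides the shell and the picture viewer there is one more tool, called after ">>>" as name(argument=value, ...) on one line, values as JSON. step_arm: Moves the arm, as the interface text tells. Its arguments: {"type":"object","properties":{"translation":{"type":"array"},"rotation":{"type":"array"},"gripper":{"type":"array"}},"required":["translation","rotation","gripper"]}

```bash
ls; mkdir -p pics
cat > h.py <<'E'
import numpy as np, cv2
from rig import bot, read_camera
from scipy.spatial.transform import Rotation as R
def cam(n):
    c=read_camera(n); o=np.array(c["orientation"],float)
    c["R"]=o if o.shape==(3,3) else (R.from_euler('xyz',o).as_matrix() if o.size==3 else R.from_quat(o).as_matrix())
    c["K"]=np.array([[c["fx"],0,c["cx"]],[0,c["fy"],c["cy"]],[0,0,1.]])
    return c
def rays(c,uv):
    p=cv2.undistortPoints(np.array(uv,float).reshape(-1,1,2),c["K"],np.array(c["dist"],float)).reshape(-1,2)
    return np.c_[p[:,0],-p[:,1],-np.ones(len(p))]@c["R"].T
def pts(c,uv):
    uv=np.array(uv).reshape(-1,2); z=c["range_z"][uv[:,1].astype(int),uv[:,0].astype(int)]
    return np.array(c["position"])+rays(c,uv)*z[:,None]
def cloud(c):
    h,w=c["range_z"].shape; u,v=np.meshgrid(np.arange(w),np.arange(h))
    P=pts(c,np.c_[u.ravel(),v.ravel()]).reshape(h,w,3); P[c["range_z"]==0]=np.nan; return P
def plane(c,uv,z):
    d=rays(c,uv); p=np.array(c["position"]); return p+d*((z-p[2])/d[:,2])[:,None]
def save(c,n): cv2.imwrite(f"pics/{n}.png",c["image"][:,:,::-1])
E
python3 - <<'E'
from h import *
for n in("top","side"):
    c=cam(n); save(c,n+"0"); print(n,c["position"],c["orientation"],c["fx"],c["dist"])
print(bot.state())
E
```

```text
pics
top [0.42392571 0.16694688 1.54511098] [ 0.0653367  -0.01582996 -1.59471488] 364.16075882930784 [-0.08560751  0.          0.          0.          0.        ]
side [ 0.02012516 -1.31472177  1.12247137] [ 0.99333055 -0.01769697 -0.31328927] 452.74224496976245 [-0.10937138  0.          0.          0.          0.        ]
{'time': 0.1, 'joints': array([ 1.21733287e+00,  3.08919755e-01,  1.63503447e+00,  5.92813748e-06,
        1.19975134e+00, -6.96981424e-02]), 'joint_vel': array([-9.02031793e-04, -2.21855390e-03, -2.09664020e-03,  8.33890599e-04,
       -1.40749266e-04,  5.95466997e-06]), 'joint_torque': array([-9.72017551e-05, -4.16405225e+01, -2.77641660e+01, -2.89913271e-05,
        3.92839545e-03,  5.12649805e-06]), 'position': array([0.17475928, 0.5993289 , 0.24717258]), 'tcp_rot': array([-3.13948526e+00, -1.52653146e-04,  2.85782502e+00]), 'ft_force': array([-0.38858288, -0.20932453, -1.53611336]), 'moment': array([0.02783288, 0.03835687, 0.01630586]), 'gripper_force': 0.0, 'finger_gap': 0.08539240080558162}
```

View pics/top0.png

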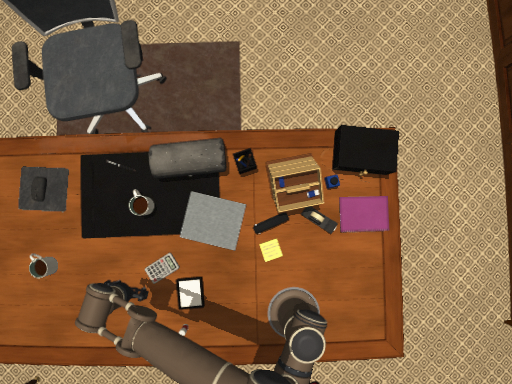

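View pics/side0.png

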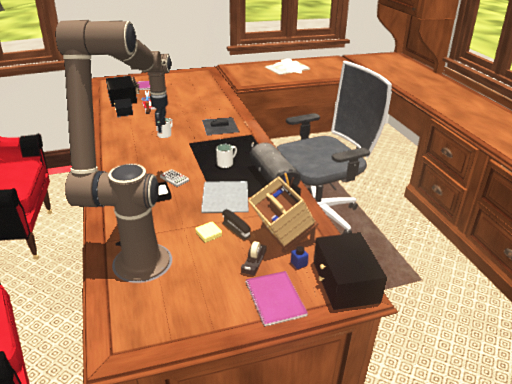

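The top view shows the stack at about (297,187), the grey mat at (213,220), the notebook (magenta) at (363,214), the ink at (333,182) and a black box at (365,150). The side view agrees.

Run:
```python
from h import *
c=cam("top"); P=cloud(c); im=c["image"].astype(int); hsv=cv2.cvtColor(c["image"],cv2.COLOR_RGB2HSV)
def big(m,x0,x1,y0,y1):
    k=np.zeros(m.shape,np.uint8); k[y0:y1,x0:x1]=m[y0:y1,x0:x1]*255
    cs,_=cv2.findContours(k,cv2.RETR_EXTERNAL,cv2.CHAIN_APPROX_NONE); return max(cs,key=cv2.contourArea)
g=(hsv[...,1]<50)&(hsv[...,2]>80)
for n,m,b,z in(("mat",g,(175,250,188,255),.008),("nb",(hsv[...,0]>135)&(hsv[...,1]>80),(330,400,190,240),.014)):
    q=big(m,*b).reshape(-1,2); W=plane(c,q,z)
    r=cv2.minAreaRect((W[:,:2]*1000).astype(np.float32)); print(n,r, cv2.boxPoints(r).round(), "z",np.nanmedian(P[q[:,1].min()+15:q[:,1].max()-15,q[:,0].min()+15:q[:,0].max()-15,2]))
# wood stack
M=np.zeros(im.shape[:2],bool);M[150:220,258:330]=1
Q=P[M&(P[...,2]>.10)]; print(len(Q),Q.min(0),Q.max(0))
for n,(x0,x1,y0,y1) in dict(box=(330,400,125,178),cup=(232,258,148,176),ink=(326,342,175,190),stap=(252,288,210,235),tape=(300,338,205,235)).items():
    q=P[y0:y1,x0:x1].reshape(-1,3); q=q[q[:,2]>.03]; print(n,q.min(0).round(3),q.max(0).round(3))
S=cv2.resize(c["image"][140:240,250:345],None,fx=6,fy=6,interpolation=cv2.INTER_CUBIC); cv2.imwrite("pics/crop1.png",S[:,:,::-1])
```

```text
mat ((399.15625, 330.6346740722656), (240.9289093017578, 198.6949462890625), 74.82129669189453) [[272. 240.]
 [463. 188.]
 [527. 421.]
 [335. 473.]] z 0.008338736944744407
nb ((411.2750244140625, -311.463134765625), (147.21900939941406, 210.74087524414062), 0.2146264761686325) [[ 337. -206.]
 [ 338. -417.]
 [ 485. -417.]
 [ 484. -206.]] z 0.011136675955040642
2422 [ 0.42664188 -0.1098542   0.10000501] [0.65245876 0.10315041 0.22822794]
box [ 0.563 -0.437  0.03 ] [ 0.774 -0.162  0.129]
cup [0.592 0.147 0.03 ] [0.687 0.238 0.16 ]
ink [ 0.525 -0.201  0.034] [ 0.575 -0.147  0.082]
stap [0.343 0.02  0.039] [0.434 0.165 0.159]
tape [ 0.334 -0.19   0.03 ] [ 0.451 -0.02   0.157]
```

View pics/crop1.png

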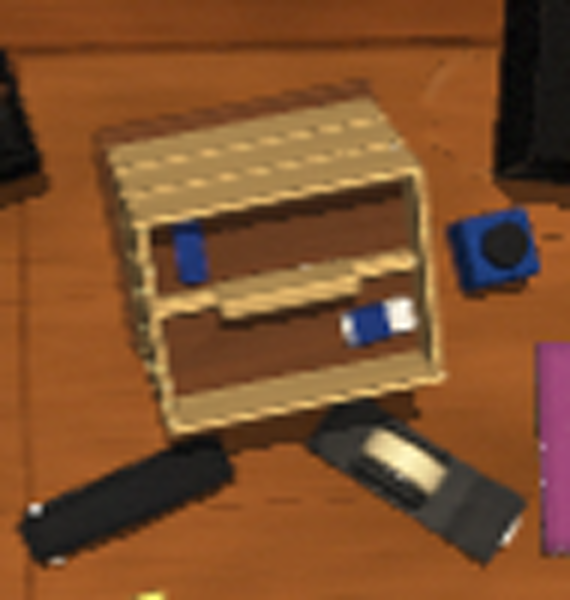

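The crop shows the top tray's outer rim corners at crop pixels (140,222), (418,170), (440,380) and (175,433). The stapler and tape are directly in front. I'll make a coarse pose from these corners, then take a close look with the wrist camera.

```bash
cat >> h.py <<'E'
from scipy.optimize import least_squares
T28=np.radians(28)
def Rt(yaw,t=T28): return R.from_euler('z',yaw).as_matrix()@R.from_euler('y',-t).as_matrix()
COR=np.array([[75,90,26],[75,-90,26],[-75,-90,26],[-75,90,26]])/1000.
def fitpose(c,uv,x0,obj=COR,tilt=T28):
    d=rays(c,uv); d/=np.linalg.norm(d,axis=1)[:,None]
    def f(p):
        v=obj@Rt(p[3],tilt).T+p[:3]-c["position"]; return ((v/np.linalg.norm(v,axis=1)[:,None]-d)*1000).ravel()
    return least_squares(f,x0)
def tcp():
    s=bot.state(); return s["position"],R.from_euler('xyz',s["tcp_rot"]).as_matrix()
E
python3 - <<'E'
from h import *
c=cam("top"); q=np.array([[140,222],[418,170],[440,380],[175,433]],float); uv=(q+.5)/6-.5+[250,140]
r=fitpose(c,uv,[.5,0,.2,.18]); print(r.x,np.degrees(r.x[3]),r.fun.round(1)); print(pts(c,uv.round()))
w=cam("wrist"); p,Rm=tcp()
print("wrist in tool", Rm.T@(np.array(w["position"])-p), (Rm.T@w["R"]).round(3), w["fx"])
E
```

```text
[ 0.52085519 -0.01599776  0.12357035  0.17043692] 9.765316028657104 [-0.9 -0.1 -0.1  0.  -0.6  0.1  0.5 -0.1  0.   0.5  0.8 -0.1]
[[ 0.55486329  0.08401341  0.21878508]
 [ 0.58425789 -0.08627435  0.22068302]
 [ 0.45692095 -0.11073217  0.14890579]
 [ 0.42682977  0.04899515  0.00209146]]
wrist in tool [ 0.07011622  0.00031762 -0.12595995] [[ 0.001  0.96   0.279]
 [ 1.    -0.    -0.001]
 [-0.001  0.279 -0.96 ]] 338.6880993858672
```

```bash
cat >> h.py <<'E'
def toolR(yaw,tilt=T28):
    A=Rt(yaw,tilt); return np.c_[A[:,1],A[:,0],-A[:,2]]
def delta(pos,Rg):
    p,Rm=tcp(); rv=np.degrees(R.from_matrix(Rg@Rm.T).as_rotvec()); d=np.array(pos)-p
    print("dp",d.round(4),"|",np.linalg.norm(d).round(3),"rot",rv.round(2),"|",np.linalg.norm(rv).round(2))
E
python3 - <<'E'
from h import *
yaw=.17; A=Rt(yaw); C=np.array([.522,-.015,.16]); g=C+A[:,2]*.19; print(g); delta(g,toolR(yaw))
E
```

```text
[ 0.43408624 -0.030091    0.32776004]
dp [ 0.2592 -0.6297  0.0801] | 0.686 rot [ 19.67 -22.05 -62.66] | 69.28
```

>>> step_arm(translation=[[0.017,-0.042,0.016],[0.034,-0.084,0.03],[0.052,-0.126,0.04],[0.069,-0.168,0.045],[0.086,-0.21,0.05]], rotation=[[1.3,-1.5,-4.2],[2.6,-2.9,-8.4],[3.9,-4.4,-12.5],[5.2,-5.9,-16.7],[6.56,-7.35,-20.9]], gripper=[0.0854,0.0854,0.0854,0.0854,0.0854])

```text
time: 0.75
position: [0.2614, 0.3884, 0.2986]
tcp_rot: [2.98, 0.063, 2.485]
ft_force: [0.6, -0.4, 0.4]
finger_gap: 0.0855
gripper_force: 0.0
```

>>> step_arm(translation=[[0.017,-0.042,0.003],[0.034,-0.084,0.006],[0.052,-0.126,0.009],[0.069,-0.168,0.012],[0.086,-0.21,0.015]], rotation=[[1.3,-1.5,-4.2],[2.6,-2.9,-8.4],[3.9,-4.4,-12.5],[5.2,-5.9,-16.7],[6.56,-7.35,-20.9]], gripper=[0.0854,0.0854,0.0854,0.0854,0.0854])

```text
time: 1.25
position: [0.3471, 0.1785, 0.3136]
tcp_rot: [2.808, 0.063, 2.109]
ft_force: [1.0, -0.2, 1.2]
finger_gap: 0.0854
gripper_force: 0.0
```

>>> step_arm(translation=[[0.017,-0.042,0.003],[0.034,-0.084,0.006],[0.052,-0.126,0.009],[0.069,-0.168,0.012],[0.086,-0.21,0.015]], rotation=[[1.3,-1.5,-4.2],[2.6,-2.9,-8.4],[3.9,-4.4,-12.5],[5.2,-5.9,-16.7],[6.56,-7.35,-20.9]], gripper=[0.0854,0.0854,0.0854,0.0854,0.0854])

```text
time: 1.75
position: [0.4331, -0.0321, 0.3289]
tcp_rot: [2.649, -0.0, 1.736]
ft_force: [0.4, 0.8, 0.5]
finger_gap: 0.0856
gripper_force: 0.0
```

Run:
```python
from h import *
w=cam("wrist"); save(w,"w1"); yaw=.17; A=Rt(yaw); C=np.array([.522,-.015,.16]); delta(C+A[:,2]*.19,toolR(yaw))
s=bot.state(); print(s["time"],s["joints"].round(2),s["position"])
np.savez("w1",**{k:np.array(v) for k,v in w.items()})
```

```text
dp [-0.0012  0.0086 -0.002 ] | 0.009 rot [0.27 0.41 0.83] | 0.97
1.8 [-0.34 -0.45  2.25  0.29  0.92 -0.63] [ 0.43524988 -0.03868229  0.32975813]
```

View pics/w1.png

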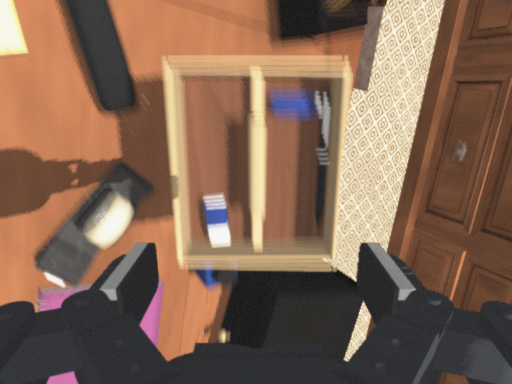

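The wrist view is blurred because the arm was still settling. The rim runs from (165,58) to (335,268) and the grip ridge is at x≈257. I'll let it settle, make a small correction and retake.

>>> step_arm(translation=[[0,0.008,0],[0,0.008,0],[0,0.008,0],[0,0.008,0]], rotation=[[0,0,0],[0,0,0],[0,0,0],[0,0,0]], gripper=[0.07,0.07,0.07,0.07])

```text
time: 2.2
position: [0.4329, -0.0214, 0.3283]
tcp_rot: [2.652, 0.0, 1.742]
ft_force: [-0.1, 0.4, -0.4]
finger_gap: 0.0701
gripper_force: 0.0
```

Run:
```python
from h import *
w=cam("wrist"); save(w,"w2"); np.savez("w2",**{k:np.array(v) for k,v in w.items()})
yaw=.17; A=Rt(yaw); C=np.array([.522,-.015,.16]); delta(C+A[:,2]*.19,toolR(yaw))
P=cloud(w); Q=(P-C)@A; hsv=cv2.cvtColor(w["image"],cv2.COLOR_RGB2HSV)
wood=(hsv[...,0]>12)&(hsv[...,0]<26)&(hsv[...,1]<150)&(hsv[...,2]>140)
m=wood&(np.abs(Q[...,0])<.1)&(np.abs(Q[...,1])<.115)&(Q[...,2]>.0)
rim=P[m&(Q[...,2]>.015)]
# plane fit robust
k=rim
for _ in range(6):
    o=k.mean(0); n=np.linalg.svd(k-o)[2][2]; n*=np.sign(n[2]); k=rim[np.abs((rim-o)@n)<.003]
print(len(rim),len(k),"n",n,"tilt",np.degrees(np.arccos(n[2])),"dir",np.degrees(np.arctan2(-n[1],-n[0])),"rim z in C:",((o-C)@A)[2])
rect=cv2.minAreaRect(((k-C)@A)[:,:2].astype(np.float32)*1000); print(rect)
q=(k-C)@A; print(q.min(0),q.max(0),np.percentile(q,[1,99],axis=0))
cs=np.argwhere(m); print(cs.min(0),cs.max(0))
```

```text
dp [ 0.0012 -0.0088 -0.0005] | 0.009 rot [-0.01  0.06 -0.06] | 0.09
7174 3927 n [-0.46552185 -0.08215045  0.88121547] tilt 28.210665665113208 dir 10.007924322235324 rim z in C: 0.03139128282590368
((-0.7066650390625, 5.6595458984375), (150.52304077148438, 180.4470672607422), 0.0859261304140091)
[-0.07604522 -0.08450493  0.02806851] [0.07456567 0.09597967 0.03460549] [[-0.07519946 -0.08351361  0.02852552]
 [ 0.07363277  0.09576567  0.03335238]]
[69 60] [290 383]
```

View pics/w2.png

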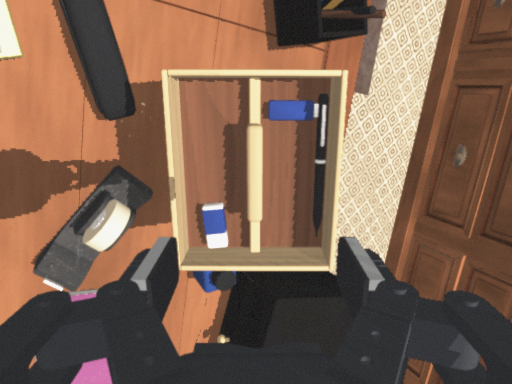

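The sharper view shows the whole rim, with the grip ridge vertical at x≈255. The fitted plane gives 150.5 x 180.4 mm, tilt 28.2° and yaw 9.8°, which matches the spec.

```bash
cat >> h.py <<'E'
YAW=np.radians(9.85); A0=Rt(.17); TOP=np.array([.522,-.015,.16])+A0@np.array([-.0007,.0057,.0054])
Z=Rt(YAW)[:,2]; MID=TOP-.046*Z; BASE=TOP-.092*Z
E
python3 - <<'E'
from h import *
print("TOP",TOP,"BASE",BASE,"Z",Z)
delta(TOP+.060*Z,toolR(YAW)); delta(TOP+.007*Z,toolR(YAW))
E
```

```text
TOP [ 0.51792791 -0.00991563  0.16443929] BASE [ 0.5604826  -0.00252691  0.08320811] Z [-0.46255108 -0.0803122   0.88294759]
dp [ 0.0573  0.0066 -0.1108] | 0.125 rot [-0.01  0.06  0.05] | 0.08
dp [ 0.0818  0.0108 -0.1576] | 0.178 rot [-0.01  0.06  0.05] | 0.08
```

>>> step_arm(translation=[[0.016,0.002,-0.031],[0.032,0.004,-0.062],[0.048,0.006,-0.093],[0.057,0.007,-0.111],[0.057,0.007,-0.111]], rotation=[[0,0,0],[0,0,0],[0,0,0],[0,0,0],[0,0,0]], gripper=[0.06,0.06,0.06,0.06,0.06])

```text
time: 2.75
position: [0.4884, -0.0136, 0.2138]
tcp_rot: [2.658, -0.003, 1.742]
ft_force: [-0.9, 0.3, 0.3]
finger_gap: 0.0598
gripper_force: 0.0
```

Run:
```python
from h import *
delta(TOP+.007*Z,toolR(YAW))
w=cam("wrist"); save(w,"w3"); P=cloud(w); Q=(P-TOP)@Rt(YAW)
# grip top: z 0.012..0.024, |y|<.03
m=(np.abs(Q[...,0])<.02)&(np.abs(Q[...,1])<.045)&(Q[...,2]>.010)&(Q[...,2]<.03)
print(m.sum(), np.percentile(Q[m],[2,50,98],axis=0))
```

```text
dp [ 0.0263  0.0031 -0.0432] | 0.051 rot [-0.11 -0.33  0.02] | 0.35
4021 [[-0.00678162 -0.04044142  0.01445214]
 [-0.00023613  0.0057565   0.01797482]
 [ 0.00656881  0.04370616  0.01951307]]
```

The grip is centred, with its top at 18.0 mm as specified. I'll descend and close.

>>> step_arm(translation=[[0.008,0.001,-0.015],[0.016,0.003,-0.03],[0.025,0.0045,-0.046],[0.025,0.0045,-0.046],[0.025,0.0045,-0.046]], rotation=[[0,0,0],[0,0,0],[0,0,0],[0,0,0],[0,0,0]], gripper=[0.06,0.06,0.06,0.06,0.06])

```text
time: 3.3
position: [0.5155, -0.0104, 0.1726]
tcp_rot: [2.65, 0.0, 1.741]
ft_force: [0.2, 0.1, 0.1]
finger_gap: 0.0601
gripper_force: 0.0
```

>>> step_arm(translation=[[0,0,0],[0,0,0],[0,0,0],[0,0,0],[0,0,0]], rotation=[[0,0,0],[0,0,0],[0,0,0],[0,0,0],[0,0,0]], gripper=[0.0,0.0,0.0,0.0,0.0])

```text
time: 3.8
position: [0.5145, -0.0105, 0.1719]
tcp_rot: [2.652, -0.0, 1.741]
ft_force: [-7.1, -0.3, 7.2]
finger_gap: 0.0134
gripper_force: 59.3
```

Run:
```python
from h import *
delta(TOP+.007*Z,toolR(YAW)); s=bot.state(); print(s["finger_gap"],s["gripper_force"],s["ft_force"],s["moment"])
```

```text
dp [ 0.0002  0.     -0.0013] | 0.001 rot [-0.02  0.04  0.11] | 0.12
0.013372878989355543 59.33178126811981 [-7.06786194 -0.29145169  7.22563442] [-0.08147412  0.69023735  0.00475985]
```

>>> step_arm(translation=[[-0.0028,-0.0005,0.0053],[-0.007,-0.0012,0.0132],[-0.014,-0.0024,0.0265],[-0.023,-0.004,0.044],[-0.0324,-0.0056,0.0618]], rotation=[[0,0,0],[0,0,0],[0,0,0],[0,0,0],[0,0,0]], gripper=[0.0,0.0,0.0,0.0,0.0])

```text
time: 4.3
position: [0.4814, -0.016, 0.2332]
tcp_rot: [2.653, -0.001, 1.74]
ft_force: [-1.2, 0.1, -2.0]
finger_gap: 0.0131
gripper_force: 58.6
```

Run:
```python
from h import *
s=bot.state(); print(s["finger_gap"],s["gripper_force"],s["ft_force"])
c=cam("side"); im=c["image"][150:270,220:350]; cv2.imwrite("pics/s1.png",cv2.resize(im,None,fx=5,fy=5,interpolation=cv2.INTER_CUBIC)[:,:,::-1])
delta([.411,-.316,.14],toolR(0,0)); delta([.399,.331,.14],toolR(np.radians(-15.2),0))
```

```text
0.013088737556595998 58.60349893569946 [-1.18812461  0.07165691 -2.01578171]
dp [-0.0715 -0.2995 -0.0965] | 0.323 rot [-2.31 28.19 -9.52] | 29.85
dp [-0.0835  0.3475 -0.0965] | 0.37 rot [  1.45  28.44 -24.41] | 37.51
```

View pics/s1.png

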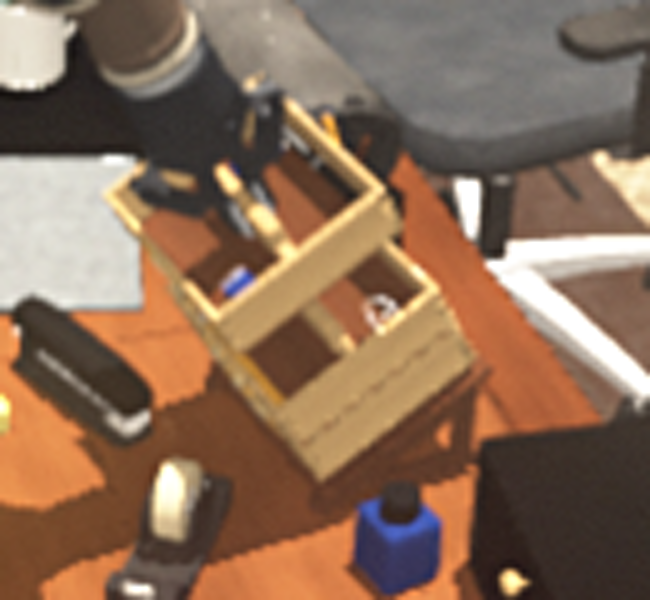

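The side crop shows the top tray clear of the stack and the middle tray still seated with its white clip visible. I'll carry the top tray to the notebook and level it on the way.

>>> step_arm(translation=[[-0.006,-0.025,0.01],[-0.014,-0.055,0.01],[-0.022,-0.09,0.01],[-0.03,-0.12,0.01],[-0.036,-0.15,0.005]], rotation=[[-0.2,2.4,-0.8],[-0.46,5.6,-1.9],[-0.7,8.5,-2.9],[-0.92,11.3,-3.8],[-1.15,14.1,-4.76]], gripper=[0.0,0.0,0.0,0.0,0.0])

```text
time: 4.85
position: [0.4464, -0.1677, 0.2388]
tcp_rot: [2.899, -0.01, 1.654]
ft_force: [0.1, 0.1, -2.2]
finger_gap: 0.013
gripper_force: 58.9
```

>>> step_arm(translation=[[-0.008,-0.03,-0.012],[-0.016,-0.065,-0.03],[-0.024,-0.1,-0.05],[-0.031,-0.13,-0.075],[-0.036,-0.15,-0.1]], rotation=[[-0.23,2.8,-0.95],[-0.46,5.6,-1.9],[-0.7,8.5,-2.9],[-0.92,11.3,-3.8],[-1.15,14.1,-4.76]], gripper=[0.0,0.0,0.0,0.0,0.0])

```text
time: 5.35
position: [0.4106, -0.3188, 0.1375]
tcp_rot: [-3.138, 0.001, 1.568]
ft_force: [1.2, -0.2, -1.9]
finger_gap: 0.013
gripper_force: 58.9
```

>>> step_arm(translation=[[0,0,0],[0,0,0]], rotation=[[0,0,0],[0,0,0]], gripper=[0.0,0.0])

```text
time: 5.55
position: [0.4102, -0.3156, 0.1371]
tcp_rot: [-3.137, -0.004, 1.569]
ft_force: [-0.4, 0.4, -2.4]
finger_gap: 0.0127
gripper_force: 59.0
```

Run:
```python
from h import *
s=bot.state(); print(s["time"],s["position"],s["finger_gap"],s["ft_force"],s["moment"],s["joints"])
delta([.411,-.314,.048],toolR(0,0))
c=cam("top"); P=cloud(c); q=P[185:245,330:400].reshape(-1,3); q=q[(q[:,2]>s["position"][2]+.01)]; print(np.percentile(q,[2,50,98],axis=0).round(3))
```

```text
5.55 [ 0.41023351 -0.31556764  0.1371365 ] 0.012675469383125408 [-0.3930375   0.39246538 -2.44556239] [ 0.03001181  0.01085311 -0.03812211] [-7.39825310e-01  2.46334565e-01  1.96582144e+00 -4.70757840e-05
  9.35197563e-01 -7.38229050e-01]
dp [ 0.0008  0.0016 -0.0891] | 0.089 rot [-0.22 -0.25  0.09] | 0.34
[[ 0.333 -0.365  0.15 ]
 [ 0.394 -0.256  0.46 ]
 [ 0.484 -0.179  0.579]]
```

>>> step_arm(translation=[[0,0,-0.03],[0,0,-0.055],[0,0,-0.073],[0,0,-0.082],[0,0,-0.086]], rotation=[[0,0,0],[0,0,0],[0,0,0],[0,0,0],[0,0,0]], gripper=[0.0,0.0,0.0,0.0,0.0])

```text
time: 6.1
position: [0.4111, -0.3157, 0.0526]
tcp_rot: [-3.139, -0.001, 1.571]
ft_force: [0.9, -0.5, -2.3]
finger_gap: 0.0134
gripper_force: 59.0
```

>>> step_arm(translation=[[0,0,-0.001],[0,0,-0.002],[0,0,-0.003],[0,0,-0.0035]], rotation=[[0,0,0],[0,0,0],[0,0,0],[0,0,0]], gripper=[0.0,0.0,0.0,0.0])

```text
time: 6.5
position: [0.4111, -0.3165, 0.0492]
tcp_rot: [-3.139, -0.001, 1.57]
ft_force: [-0.4, -0.7, -2.3]
finger_gap: 0.0131
gripper_force: 59.0
```

>>> step_arm(translation=[[0,0,-0.001],[0,0,-0.002],[0,0,-0.002]], rotation=[[0,0,0],[0,0,0],[0,0,0]], gripper=[0.0,0.0,0.0])

```text
time: 6.8
position: [0.4105, -0.316, 0.0464]
tcp_rot: [-3.138, -0.002, 1.57]
ft_force: [-0.2, 0.3, -2.2]
finger_gap: 0.0132
gripper_force: 59.0
```

>>> step_arm(translation=[[0,0,-0.0005],[0,0,-0.001],[0,0,-0.0015],[0,0,-0.002]], rotation=[[0,0,0],[0,0,0],[0,0,0],[0,0,0]], gripper=[0.0,0.0,0.0,0.0])

```text
time: 7.2
position: [0.4106, -0.3161, 0.0448]
tcp_rot: [-3.138, -0.002, 1.57]
ft_force: [-3.1, 1.4, 4.3]
finger_gap: 0.0132
gripper_force: 59.9
```

Contact at 4 N. I'll release and rise.

>>> step_arm(translation=[[0,0,0],[0,0,0],[0,0,0],[0,0,0],[0,0,0]], rotation=[[0,0,0],[0,0,0],[0,0,0],[0,0,0],[0,0,0]], gripper=[0.03,0.06,0.06,0.06,0.06])

```text
time: 7.7
position: [0.4107, -0.3162, 0.0446]
tcp_rot: [-3.138, -0.002, 1.57]
ft_force: [-1.5, -0.4, 0.1]
finger_gap: 0.06
gripper_force: 0.0
```

>>> step_arm(translation=[[0,0,0.015],[0,0,0.05],[0,0,0.1],[0,0,0.15],[0,0,0.19]], rotation=[[0,0,0],[0,0,0],[0,0,0],[0,0,0],[0,0,0]], gripper=[0.06,0.06,0.06,0.06,0.06])

```text
time: 8.2
position: [0.4112, -0.3166, 0.2389]
tcp_rot: [-3.141, 0.001, 1.57]
ft_force: [1.0, -1.1, -0.8]
finger_gap: 0.0602
gripper_force: 0.0
```

Run:
```python
from h import *
delta(MID+.14*Z,toolR(YAW)); print(MID+.14*Z,MID+.008*Z, bot.state()["time"])
```

```text
dp [0.0632 0.2992 0.0085] | 0.306 rot [  2.46 -27.94   9.71] | 29.69
[ 0.4744481  -0.01746498  0.24743636] [ 0.53550485 -0.00686377  0.13088728] 8.2
```

>>> step_arm(translation=[[0.006,0.03,0.005],[0.012,0.06,0.01],[0.018,0.09,0.015],[0.025,0.12,0.015],[0.031,0.15,0.015]], rotation=[[0.24,-2.8,1.0],[0.5,-5.6,1.9],[0.74,-8.4,2.9],[1.0,-11.2,3.9],[1.23,-14.0,4.85]], gripper=[0.06,0.06,0.06,0.06,0.06])

```text
time: 8.7
position: [0.442, -0.165, 0.2512]
tcp_rot: [2.896, -0.012, 1.658]
ft_force: [0.2, 0.3, 0.1]
finger_gap: 0.06
gripper_force: 0.0
```

>>> step_arm(translation=[[0.007,0.035,0],[0.015,0.075,-0.002],[0.023,0.115,-0.004],[0.03,0.14,-0.006],[0.032,0.149,-0.007]], rotation=[[0.24,-2.8,1.0],[0.5,-5.6,1.9],[0.74,-8.4,2.9],[1.0,-11.2,3.9],[1.23,-14.0,4.85]], gripper=[0.06,0.06,0.06,0.06,0.06])

```text
time: 9.2
position: [0.4736, -0.0146, 0.2436]
tcp_rot: [2.652, -0.002, 1.748]
ft_force: [-0.6, 0.6, -0.4]
finger_gap: 0.06
gripper_force: 0.0
```

>>> step_arm(translation=[[0,0,0],[0,0,0],[0,0,0]], rotation=[[0,0,0],[0,0,0],[0,0,0]], gripper=[0.06,0.06,0.06])

```text
time: 9.5
position: [0.4743, -0.0178, 0.2436]
tcp_rot: [2.654, -0.002, 1.743]
ft_force: [0.4, 0.5, 0.2]
finger_gap: 0.0598
gripper_force: 0.0
```

```bash
cat >> h.py <<'E'
def meas(w,C,yaw=YAW,tilt=T28):
    A=Rt(yaw,tilt); P=cloud(w); Q=(P-C)@A; hsv=cv2.cvtColor(w["image"],cv2.COLOR_RGB2HSV)
    wood=(hsv[...,0]>12)&(hsv[...,0]<26)&(hsv[...,1]<150)&(hsv[...,2]>140)
    rim=P[wood&(np.abs(Q[...,0])<.09)&(np.abs(Q[...,1])<.105)&(Q[...,2]>.016)&(Q[...,2]<.04)]; k=rim
    for _ in range(8):
        o=k.mean(0); n=np.linalg.svd(k-o,full_matrices=False)[2][2]; n*=np.sign(n[2]); k=rim[np.abs((rim-o)@n)<.003]
    q=(k-C)@A
    print(len(k),"n in tray",(n@A).round(4),"rim z",q.mean(0)[2].round(4),cv2.minAreaRect(q[:,:2].astype(np.float32)*1000))
    m=(np.abs(Q[...,0])<.02)&(np.abs(Q[...,1])<.045)&(Q[...,2]>.010)&(Q[...,2]<.028)
    if m.sum()>50: print("grip",m.sum(),np.percentile(Q[m],[2,50,98],axis=0).round(4).tolist())
E
python3 - <<'E'
from h import *
w=cam("wrist"); save(w,"w4"); meas(w,MID); delta(MID+.008*Z,toolR(YAW)); delta(np.array([.5145,-.0105,.1719])-.046*Z,toolR(YAW))
E
```

```text
5028 n in tray [-0.0037 -0.0011  1.    ] rim z 0.0261 ((-0.32757568359375, -0.2585906982421875), (180.01187133789062, 150.2507781982422), 89.9501953125)
grip 2080 [[-0.0065, -0.0411, 0.0145], [0.0003, 0.0043, 0.018], [0.0069, 0.0434, 0.0196]]
dp [ 0.0612  0.0111 -0.1126] | 0.129 rot [-0.09 -0.09 -0.  ] | 0.13
dp [ 0.0615  0.0111 -0.1122] | 0.128 rot [-0.09 -0.09 -0.  ] | 0.13
```

View pics/w4.png

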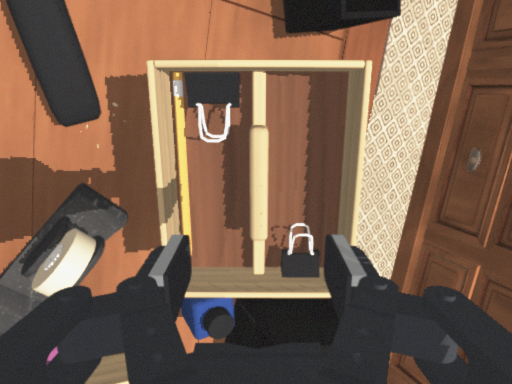

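The middle tray is in view and matches the predicted pose within 0.4 mm. Grip ridge at x≈260; pencil at x≈183 along the label wall, clear of the fingers. I'll descend and grip.

>>> step_arm(translation=[[0.018,0.003,-0.032],[0.035,0.006,-0.064],[0.05,0.009,-0.09],[0.058,0.0105,-0.106],[0.0615,0.011,-0.113]], rotation=[[0,0,0],[0,0,0],[0,0,0],[0,0,0],[0,0,0]], gripper=[0.06,0.06,0.06,0.06,0.06])

```text
time: 10.05
position: [0.5352, -0.0065, 0.1276]
tcp_rot: [2.658, -0.004, 1.743]
ft_force: [0.2, 1.3, -0.1]
finger_gap: 0.06
gripper_force: 0.0
```

>>> step_arm(translation=[[0,0,0],[0,0,0],[0,0,0],[0,0,0],[0,0,0]], rotation=[[0,0,0],[0,0,0],[0,0,0],[0,0,0],[0,0,0]], gripper=[0.06,0.0,0.0,0.0,0.0])

```text
time: 10.55
position: [0.5352, -0.0063, 0.1308]
tcp_rot: [2.654, -0.002, 1.744]
ft_force: [-5.0, -1.7, 4.8]
finger_gap: 0.0127
gripper_force: 59.5
```

>>> step_arm(translation=[[0,0,0],[-0.0028,-0.0005,0.0053],[-0.009,-0.0016,0.017],[-0.019,-0.0033,0.036],[-0.0324,-0.0056,0.0618]], rotation=[[0,0,0],[0,0,0],[0,0,0],[0,0,0],[0,0,0]], gripper=[0.0,0.0,0.0,0.0,0.0])

```text
time: 11.05
position: [0.5003, -0.0113, 0.1902]
tcp_rot: [2.66, -0.004, 1.744]
ft_force: [0.4, -0.5, -2.6]
finger_gap: 0.0129
gripper_force: 58.6
```

Run:
```python
from h import *
s=bot.state(); print(s["time"],s["position"],s["finger_gap"],s["gripper_force"],s["ft_force"])
delta([.399,.331,.14],toolR(np.radians(-15.2),0))
```

```text
11.05 [ 0.50033744 -0.01128736  0.19015406] 0.012947680731041206 58.64370882511139 [ 0.39086482 -0.50595075 -2.64846709]
dp [-0.1013  0.3423 -0.0502] | 0.36 rot [  1.04  27.8  -24.6 ] | 37.13
```

>>> step_arm(translation=[[-0.015,0.015,0.02],[-0.03,0.045,0.035],[-0.04,0.08,0.04],[-0.046,0.115,0.04],[-0.051,0.15,0.04]], rotation=[[0.1,2.8,-2.5],[0.2,5.6,-4.9],[0.3,8.4,-7.4],[0.4,11.1,-9.8],[0.52,13.9,-12.3]], gripper=[0.0,0.0,0.0,0.0,0.0])

```text
time: 11.55
position: [0.4503, 0.1392, 0.232]
tcp_rot: [2.897, -0.026, 1.522]
ft_force: [-0.0, 1.1, -2.6]
finger_gap: 0.0131
gripper_force: 58.7
```

>>> step_arm(translation=[[-0.01,0.04,-0.005],[-0.02,0.08,-0.02],[-0.03,0.12,-0.04],[-0.04,0.16,-0.065],[-0.05,0.192,-0.09]], rotation=[[0.1,2.8,-2.5],[0.2,5.6,-4.9],[0.3,8.4,-7.4],[0.4,11.1,-9.8],[0.52,13.9,-12.3]], gripper=[0.0,0.0,0.0,0.0,0.0])

```text
time: 12.05
position: [0.401, 0.3325, 0.1411]
tcp_rot: [3.137, 0.001, 1.305]
ft_force: [1.6, -0.3, -2.2]
finger_gap: 0.0131
gripper_force: 58.6
```

>>> step_arm(translation=[[0,0,0],[0,0,0],[0,0,0]], rotation=[[0,0,0],[0,0,0],[0,0,0]], gripper=[0.0,0.0,0.0])

```text
time: 12.35
position: [0.402, 0.3297, 0.142]
tcp_rot: [3.136, 0.002, 1.306]
ft_force: [0.9, 0.7, -3.0]
finger_gap: 0.013
gripper_force: 58.9
```

Run:
```python
from h import *
s=bot.state(); print(s["time"],s["position"],s["finger_gap"],s["ft_force"])
delta([.399,.331,.042],toolR(np.radians(-15.2),0))
```

```text
12.35 [0.40198212 0.32965446 0.14200847] 0.013017787599012004 [ 0.90461667  0.66885953 -3.04269126]
dp [-0.003   0.0013 -0.1   ] | 0.1 rot [ 0.17  0.31 -0.01] | 0.36
```

>>> step_arm(translation=[[-0.002,0.001,-0.035],[-0.003,0.001,-0.065],[-0.003,0.001,-0.085],[-0.003,0.001,-0.094],[-0.003,0.001,-0.096]], rotation=[[0.1,0.2,0],[0.1,0.3,0],[0.1,0.3,0],[0.1,0.3,0],[0.1,0.3,0]], gripper=[0.0,0.0,0.0,0.0,0.0])

```text
time: 12.85
position: [0.399, 0.3304, 0.0456]
tcp_rot: [-3.141, 0.002, 1.305]
ft_force: [-0.0, -0.0, -2.5]
finger_gap: 0.0129
gripper_force: 58.9
```

>>> step_arm(translation=[[0,0,-0.001],[0,0,-0.002],[0,0,-0.003],[0,0,-0.004]], rotation=[[0,0,0],[0,0,0],[0,0,0],[0,0,0]], gripper=[0.0,0.0,0.0,0.0])

```text
time: 13.25
position: [0.3993, 0.3317, 0.0421]
tcp_rot: [3.141, 0.0, 1.306]
ft_force: [0.0, -0.8, -2.8]
finger_gap: 0.0128
gripper_force: 58.9
```

>>> step_arm(translation=[[0,0,-0.001],[0,0,-0.002],[0,0,-0.0025],[0,0,-0.0025]], rotation=[[0,0,0],[0,0,0],[0,0,0],[0,0,0]], gripper=[0.0,0.0,0.0,0.0])

```text
time: 13.65
position: [0.3993, 0.3316, 0.0417]
tcp_rot: [-3.141, 0.002, 1.306]
ft_force: [-4.9, -4.8, 16.9]
finger_gap: 0.0133
gripper_force: 61.9
```

Contact. I'll release and rise.

>>> step_arm(translation=[[0,0,0.0015],[0,0,0.0015],[0,0,0.0015],[0,0,0.0015],[0,0,0.0015]], rotation=[[0,0,0],[0,0,0],[0,0,0],[0,0,0],[0,0,0]], gripper=[0.0,0.03,0.06,0.06,0.06])

```text
time: 14.15
position: [0.3987, 0.3314, 0.0402]
tcp_rot: [-3.141, 0.002, 1.306]
ft_force: [0.4, -0.6, 0.8]
finger_gap: 0.0595
gripper_force: 0.0
```

>>> step_arm(translation=[[0,0,0.015],[0,0,0.05],[0,0,0.1],[0,0,0.15],[0,0,0.2]], rotation=[[0,0,0],[0,0,0],[0,0,0],[0,0,0],[0,0,0]], gripper=[0.06,0.06,0.06,0.06,0.06])

```text
time: 14.65
position: [0.3984, 0.3311, 0.2432]
tcp_rot: [-3.141, 0.001, 1.306]
ft_force: [0.1, 1.2, 0.0]
finger_gap: 0.0601
gripper_force: 0.0
```

>>> step_arm(translation=[[0,0,0],[0,0,0],[0,0,0]], rotation=[[0,0,0],[0,0,0],[0,0,0]], gripper=[0.06,0.06,0.06])

```text
time: 14.95
position: [0.3979, 0.3307, 0.2397]
tcp_rot: [-3.14, 0.003, 1.306]
ft_force: [-0.8, -0.7, -0.8]
finger_gap: 0.0601
gripper_force: 0.0
```

Run:
```python
from h import *
w=cam("wrist"); save(w,"w5"); meas(w,np.array([.399,.331,.034]),np.radians(-15.2),0)
s=bot.state(); print(s["time"],s["position"]); delta([.4108,-.3162,.20],toolR(0,0))
```

```text
2537 n in tray [0.001  0.0013 1.    ] rim z 0.0259 ((1.1457595825195312, 0.59954833984375), (150.37869262695312, 180.3621063232422), 0.21375815570354462)
grip 1351 [[-0.0056, -0.0406, 0.0143], [0.0012, 0.003, 0.018], [0.008, 0.0433, 0.0199]]
15.0 [0.39753545 0.3304645  0.23882788]
dp [ 0.0133 -0.6467 -0.0388] | 0.648 rot [ 0.21 -0.19 15.19] | 15.19
```

View pics/w5.png

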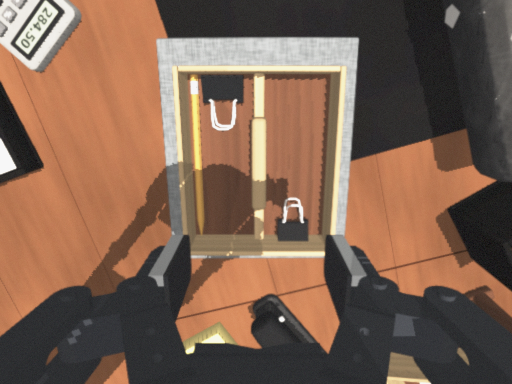

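The middle tray stands level, centred and lined up on the mat, about 1 mm off. Now back to the notebook for the top tray.

>>> step_arm(translation=[[0.001,-0.043,0.005],[0.002,-0.086,0.01],[0.003,-0.129,0.01],[0.0035,-0.172,0.01],[0.004,-0.215,0.01]], rotation=[[0,0,1.0],[0,0,2.0],[0,0,3.0],[0,0,4.0],[0.1,-0.1,5.1]], gripper=[0.06,0.06,0.06,0.06,0.06])

```text
time: 15.5
position: [0.4012, 0.1146, 0.2484]
tcp_rot: [-3.139, 0.001, 1.396]
ft_force: [1.2, 0.9, 0.6]
finger_gap: 0.0603
gripper_force: 0.0
```

>>> step_arm(translation=[[0.001,-0.043,0],[0.002,-0.086,0],[0.003,-0.129,0],[0.0035,-0.172,0],[0.004,-0.215,0]], rotation=[[0,0,1.0],[0,0,2.0],[0,0,3.0],[0,0,4.0],[0.1,-0.1,5.1]], gripper=[0.06,0.06,0.06,0.06,0.06])

```text
time: 16.0
position: [0.4052, -0.1, 0.2485]
tcp_rot: [-3.14, -0.004, 1.484]
ft_force: [0.7, -0.2, -0.5]
finger_gap: 0.0601
gripper_force: 0.0
```

>>> step_arm(translation=[[0.001,-0.043,-0.005],[0.002,-0.086,-0.01],[0.003,-0.129,-0.02],[0.0035,-0.172,-0.035],[0.004,-0.216,-0.05]], rotation=[[0,0,1.0],[0,0,2.0],[0,0,3.0],[0,0,4.0],[0,0,5.0]], gripper=[0.06,0.06,0.06,0.06,0.06])

```text
time: 16.5
position: [0.4094, -0.3156, 0.1979]
tcp_rot: [-3.141, -0.005, 1.571]
ft_force: [1.0, 1.3, -0.4]
finger_gap: 0.0602
gripper_force: 0.0
```

>>> step_arm(translation=[[0,0,0],[0,0,0],[0,0,0]], rotation=[[0,0,0],[0,0,0],[0,0,0]], gripper=[0.06,0.06,0.06])

```text
time: 16.8
position: [0.4101, -0.3133, 0.1993]
tcp_rot: [3.141, -0.005, 1.571]
ft_force: [0.2, -0.5, 0.2]
finger_gap: 0.06
gripper_force: 0.0
```

Run:
```python
from h import *
w=cam("wrist"); meas(w,np.array([.411,-.316,.04]),0,0)
s=bot.state(); print(s["time"],s["position"]); delta([.4107,-.3162,.0448],toolR(0,0))
```

```text
3053 n in tray [-0.0017 -0.001   1.    ] rim z 0.023 ((0.3847503662109375, 0.6489410400390625), (150.15167236328125, 178.7647705078125), 0.03317717835307121)
grip 1720 [[-0.006, -0.0408, 0.0113], [0.0007, 0.0032, 0.0148], [0.0074, 0.0434, 0.0165]]
16.85 [ 0.41045156 -0.31320149  0.19989505]
dp [ 0.0002 -0.003  -0.1551] | 0.155 rot [-0.23  0.06 -0.07] | 0.25
```

The parked tray is where it was left. I'll descend, grip and lift.

>>> step_arm(translation=[[0,-0.002,-0.045],[0,-0.0023,-0.09],[0,-0.0023,-0.13],[0,-0.0023,-0.15],[0.0,-0.0023,-0.1545]], rotation=[[-0.2,0,0],[-0.2,0,0],[-0.2,0,0],[-0.2,0,0],[-0.2,0,0]], gripper=[0.06,0.06,0.06,0.06,0.06])

```text
time: 17.35
position: [0.4092, -0.3139, 0.0436]
tcp_rot: [-3.14, -0.003, 1.573]
ft_force: [-0.4, 0.4, 0.6]
finger_gap: 0.0599
gripper_force: 0.0
```

>>> step_arm(translation=[[0,0,0],[0,0,0],[0,0,0],[0,0,0],[0,0,0]], rotation=[[0,0,0],[0,0,0],[0,0,0],[0,0,0],[0,0,0]], gripper=[0.06,0.0,0.0,0.0,0.0])

```text
time: 17.85
position: [0.4117, -0.3179, 0.0476]
tcp_rot: [3.137, 0.003, 1.571]
ft_force: [-0.4, -0.3, 6.8]
finger_gap: 0.0128
gripper_force: 61.5
```

Run:
```python
from h import *
s=bot.state(); print(s["time"],s["position"],s["tcp_rot"],s["finger_gap"],s["ft_force"])
```

```text
17.85 [ 0.41169027 -0.31794849  0.04756227] [3.13739937e+00 2.85712540e-03 1.57106960e+00] 0.012787786063773472 [-0.42507951 -0.27174823  6.75647236]
```

>>> step_arm(translation=[[0,0,0.01],[0,0,0.04],[0,0,0.08],[0,0,0.12],[0,0,0.16]], rotation=[[0,0,0],[0,0,0],[0,0,0],[0,0,0],[0,0,0]], gripper=[0.0,0.0,0.0,0.0,0.0])

```text
time: 18.35
position: [0.4099, -0.3164, 0.2072]
tcp_rot: [3.14, -0.0, 1.571]
ft_force: [1.2, -0.6, -3.4]
finger_gap: 0.0129
gripper_force: 60.1
```

>>> step_arm(translation=[[0,0,0],[0,0,0],[0,0,0]], rotation=[[0,0,0],[0,0,0],[0,0,0]], gripper=[0.0,0.0,0.0])

```text
time: 18.65
position: [0.4094, -0.3158, 0.2042]
tcp_rot: [-3.141, -0.002, 1.571]
ft_force: [-0.6, 0.1, -2.7]
finger_gap: 0.013
gripper_force: 60.3
```

Run:
```python
from h import *
s=bot.state(); print(s["time"],s["position"],s["tcp_rot"],s["finger_gap"],s["ft_force"],s["moment"])
w=cam("wrist"); save(w,"w6"); p,Rm=tcp(); meas(w,p-[0,0,.008],0,0)
P=cloud(w); Q=(P-p+[0,0,.008]); 
m=(np.abs(Q[...,0])<.02)&(np.abs(Q[...,1])<.07)&(Q[...,2]>.005)&(Q[...,2]<.028); print(m.sum(),np.percentile(Q[m],[1,50,99],axis=0))
delta(BASE+Rt(YAW)@np.array([0,-.002,.14]),toolR(YAW))
```

```text
18.65 [ 0.40936073 -0.31581588  0.20415707] [-3.14092076e+00 -1.75250934e-03  1.57092830e+00] 0.012990944518695395 [-0.56432785  0.06335655 -2.66238706] [0.02670674 0.00174715 0.00101996]
15241 n in tray [ 0.002  -0.0051  1.    ] rim z 0.0244 ((0.8105926513671875, 38.1085205078125), (107.61917114257812, 151.24774169921875), 89.95022583007812)
grip 7687 [[-0.0153, -0.0321, 0.012], [0.0008, 0.0108, 0.016], [0.016, 0.0436, 0.0259]]
8261 [[-0.01759936 -0.03328944  0.00618384]
 [ 0.00078405  0.0108931   0.01589129]
 [ 0.01837902  0.04640741  0.02697863]]
dp [0.0869 0.2999 0.0032] | 0.312 rot [  2.28 -28.02   9.61] | 29.71
```

View pics/w6.png

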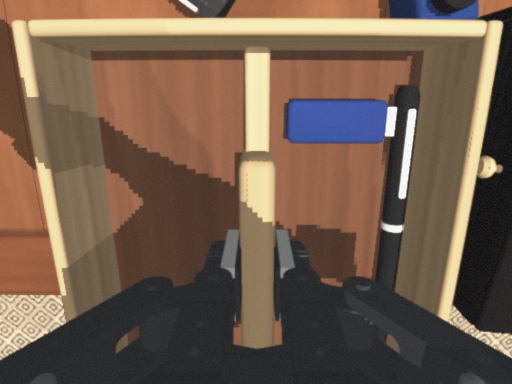

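The tray is in hand and square to the gripper. The rim gives tray offsets of +0.8 mm (x) and +1.9 mm (y) from the TCP, and the tray point is 9.6 mm below it. On to the stand.

```bash
cat >> h.py <<'E'
def seat(d,off=(-.0008,-.0019,.0096)): return BASE+Rt(YAW)@(np.array(off)+[0,0,.046+d])
E
python3 - <<'E'
from h import *
print(seat(.08)); delta(seat(.08),toolR(YAW))
E
```

```text
[ 0.49738976 -0.01541007  0.20256022]
dp [ 0.0882  0.3002 -0.0011] | 0.313 rot [  2.28 -28.02   9.61] | 29.71
```

>>> step_arm(translation=[[0.005,0.02,0.01],[0.013,0.05,0.02],[0.022,0.085,0.03],[0.031,0.12,0.03],[0.04,0.15,0.03]], rotation=[[0.2,-2.8,0.96],[0.46,-5.6,1.9],[0.7,-8.4,2.9],[0.9,-11.2,3.84],[1.14,-14.0,4.8]], gripper=[0.0,0.0,0.0,0.0,0.0])

```text
time: 19.2
position: [0.4495, -0.1648, 0.2339]
tcp_rot: [2.896, -0.011, 1.657]
ft_force: [0.0, 0.2, -1.5]
finger_gap: 0.013
gripper_force: 60.2
```

>>> step_arm(translation=[[0.01,0.035,0],[0.02,0.07,-0.01],[0.03,0.105,-0.018],[0.04,0.135,-0.026],[0.048,0.15,-0.031]], rotation=[[0.2,-2.8,0.96],[0.46,-5.6,1.9],[0.7,-8.4,2.9],[0.9,-11.2,3.84],[1.14,-14.0,4.8]], gripper=[0.0,0.0,0.0,0.0,0.0])

```text
time: 19.7
position: [0.4962, -0.0142, 0.2014]
tcp_rot: [2.654, 0.0, 1.745]
ft_force: [0.5, 0.2, -2.2]
finger_gap: 0.0124
gripper_force: 60.2
```

>>> step_arm(translation=[[0,0,0],[0,0,0],[0,0,0],[0,0,0]], rotation=[[0,0,0],[0,0,0],[0,0,0],[0,0,0]], gripper=[0.0,0.0,0.0,0.0])

```text
time: 20.1
position: [0.4992, -0.018, 0.2053]
tcp_rot: [2.649, 0.003, 1.74]
ft_force: [-0.1, 0.3, -2.4]
finger_gap: 0.0126
gripper_force: 60.2
```

Run:
```python
from h import *
s=bot.state(); print(s["time"],s["position"],s["finger_gap"],s["ft_force"]); delta(seat(.08),toolR(YAW))
w=cam("wrist"); meas(w,BASE+.126*Z); delta(seat(.08),toolR(YAW)); delta(seat(.015),toolR(YAW)); delta(seat(0),toolR(YAW))
```

```text
20.1 [ 0.49917872 -0.01797824  0.20531382] 0.012621668124890907 [-0.10126332  0.26107146 -2.36670426]
dp [-0.0018  0.0026 -0.0028] | 0.004 rot [0.16 0.22 0.17] | 0.32
17121 n in tray [-0.0056 -0.0833  0.9965] rim z 0.0244 ((2.2312774658203125, 23.494171142578125), (127.41543579101562, 151.61126708984375), 89.98906707763672)
grip 7820 [[-0.014, -0.0367, 0.012], [0.0025, 0.0063, 0.0185], [0.0157, 0.041, 0.0257]]
dp [-0.0018  0.0025 -0.0028] | 0.004 rot [0.15 0.24 0.17] | 0.33
dp [ 0.0283  0.0078 -0.0602] | 0.067 rot [0.15 0.24 0.17] | 0.33
dp [ 0.0352  0.009  -0.0735] | 0.082 rot [0.15 0.24 0.17] | 0.33
```

>>> step_arm(translation=[[0,0,0],[0,0,0],[0,0,0]], rotation=[[0,0,0],[0,0,0],[0,0,0]], gripper=[0.0,0.0,0.0])

```text
time: 20.45
position: [0.4988, -0.0172, 0.205]
tcp_rot: [2.65, 0.003, 1.741]
ft_force: [-1.0, -0.2, -3.0]
finger_gap: 0.0129
gripper_force: 60.2
```

Run:
```python
from h import *
for i in range(3):
    w=cam("wrist"); print(bot.state()["position"]); delta(seat(.08),toolR(YAW)); meas(w,BASE+.126*Z)
```

```text
[ 0.49876835 -0.0171642   0.2049919 ]
dp [-0.0014  0.0018 -0.0024] | 0.003 rot [0.14 0.22 0.11] | 0.28
17060 n in tray [-0.006  -0.0845  0.9964] rim z 0.0243 ((2.1386032104492188, 24.402488708496094), (127.14054107666016, 150.9580841064453), 89.98945617675781)
grip 7836 [[-0.0144, -0.0359, 0.0122], [0.0021, 0.0071, 0.0183], [0.0165, 0.0418, 0.0257]]
[ 0.49874212 -0.01711816  0.2049615 ]
dp [-0.0014  0.0017 -0.0024] | 0.003 rot [0.14 0.22 0.1 ] | 0.28
17088 n in tray [-0.0053 -0.0841  0.9964] rim z 0.0242 ((2.0856399536132812, 24.373470306396484), (150.97976684570312, 127.42405700683594), 0.017245613038539886)
grip 7854 [[-0.0143, -0.0357, 0.0121], [0.0021, 0.0072, 0.0183], [0.0165, 0.0419, 0.0257]]
[ 0.49871185 -0.01704853  0.20491574]
dp [-0.0013  0.0016 -0.0024] | 0.003 rot [0.13 0.21 0.1 ] | 0.27
17116 n in tray [-0.0053 -0.0846  0.9964] rim z 0.0242 ((1.9602127075195312, 24.360271453857422), (150.88131713867188, 127.68318939208984), 0.02057087980210781)
grip 7850 [[-0.0144, -0.0357, 0.0121], [0.0021, 0.0072, 0.0183], [0.0165, 0.0419, 0.0257]]
```

>>> step_arm(translation=[[0.009,0.003,-0.019],[0.018,0.005,-0.038],[0.0255,0.0062,-0.053],[0.0288,0.0066,-0.0598],[0.0288,0.0066,-0.0598]], rotation=[[0.1,0.2,0.1],[0.1,0.2,0.1],[0.1,0.2,0.1],[0.1,0.2,0.1],[0.1,0.2,0.1]], gripper=[0.0,0.0,0.0,0.0,0.0])

```text
time: 21.1
position: [0.527, -0.0101, 0.1439]
tcp_rot: [2.655, -0.0, 1.743]
ft_force: [0.2, 0.7, -3.0]
finger_gap: 0.0127
gripper_force: 60.2
```

>>> step_arm(translation=[[0,0,0],[0,0,0],[0,0,0],[0,0,0],[0,0,0]], rotation=[[0,0,0],[0,0,0],[0,0,0],[0,0,0],[0,0,0]], gripper=[0.0,0.0,0.0,0.0,0.0])

```text
time: 21.6
position: [0.5277, -0.0105, 0.1456]
tcp_rot: [2.652, 0.001, 1.743]
ft_force: [0.2, 0.5, -2.5]
finger_gap: 0.0127
gripper_force: 60.2
```

Run:
```python
from h import *
w=cam("wrist"); print(bot.state()["position"],bot.state()["ft_force"]); delta(seat(.015),toolR(YAW)); meas(w,BASE+.061*Z); delta(seat(0),toolR(YAW))
```

```text
[ 0.52764785 -0.01049813  0.14544219] [ 0.41932134 -0.44164709 -2.5909302 ]
dp [-0.0002  0.0003 -0.0003] | 0.0 rot [ 0.04  0.04 -0.  ] | 0.06
16482 n in tray [-0.0031 -0.0857  0.9963] rim z 0.0232 ((0.45418548583984375, 26.405933380126953), (151.10475158691406, 126.65583038330078), 0.08727574348449707)
grip 7907 [[-0.0156, -0.0343, 0.0121], [0.0004, 0.0087, 0.017], [0.0162, 0.0434, 0.0256]]
dp [ 0.0067  0.0015 -0.0135] | 0.015 rot [ 0.04  0.04 -0.  ] | 0.06
```

Aligned within 0.5 mm. I'll seat it slowly along the tilted axis.

>>> step_arm(translation=[[0.0015,0.0004,-0.003],[0.003,0.0007,-0.006],[0.0043,0.001,-0.009],[0.0054,0.0012,-0.011],[0.0062,0.0014,-0.0125]], rotation=[[0,0,0],[0,0,0],[0,0,0],[0,0,0],[0,0,0]], gripper=[0.0,0.0,0.0,0.0,0.0])

```text
time: 22.15
position: [0.5331, -0.0089, 0.1327]
tcp_rot: [2.654, 0.0, 1.744]
ft_force: [-29.8, -7.1, 33.6]
finger_gap: 0.0129
gripper_force: 66.9
```

>>> step_arm(translation=[[0,0,0],[0,0,0],[0,0,0],[0,0,0]], rotation=[[0,0,0],[0,0,0],[0,0,0],[0,0,0]], gripper=[0.0,0.0,0.0,0.0])

```text
time: 22.55
position: [0.5331, -0.009, 0.1328]
tcp_rot: [2.653, 0.0, 1.743]
ft_force: [-9.5, -0.9, 8.3]
finger_gap: 0.0131
gripper_force: 62.2
```

Run:
```python
from h import *
w=cam("wrist"); print(bot.state()["ft_force"]); delta(seat(0),toolR(YAW)); meas(w,BASE+.046*Z)
```

```text
[-9.64072596 -1.74162264  7.55606811]
dp [ 0.0013 -0.     -0.0008] | 0.002 rot [ 0.02 -0.03 -0.04] | 0.06
16759 n in tray [-0.006  -0.0838  0.9965] rim z 0.024 ((-0.9556961059570312, 26.971088409423828), (151.31707763671875, 126.74356842041016), 0.029982522130012512)
grip 7904 [[-0.0164, -0.0335, 0.0123], [-0.0007, 0.0092, 0.0181], [0.0161, 0.0437, 0.0258]]
```

It is stopped by contact with the grip top at 18.1 mm, the seated height. I'll release, rise and check.

>>> step_arm(translation=[[0,0,0],[0,0,0],[0,0,0],[0,0,0],[0,0,0]], rotation=[[0,0,0],[0,0,0],[0,0,0],[0,0,0],[0,0,0]], gripper=[0.02,0.05,0.06,0.06,0.06])

```text
time: 23.1
position: [0.534, -0.009, 0.1326]
tcp_rot: [2.653, 0.001, 1.743]
ft_force: [0.3, -0.2, 0.1]
finger_gap: 0.0597
gripper_force: 0.0
```

>>> step_arm(translation=[[-0.007,-0.0012,0.0132],[-0.019,-0.0033,0.036],[-0.035,-0.006,0.066],[-0.051,-0.009,0.097],[-0.065,-0.011,0.124]], rotation=[[0,0,0],[0,0,0],[0,0,0],[0,0,0],[0,0,0]], gripper=[0.06,0.06,0.06,0.06,0.06])

```text
time: 23.6
position: [0.4682, -0.0201, 0.258]
tcp_rot: [2.652, 0.001, 1.743]
ft_force: [-0.4, 0.1, 1.3]
finger_gap: 0.0601
gripper_force: 0.0
```

>>> step_arm(translation=[[0,0,0],[0,0,0],[0,0,0],[0,0,0],[0,0,0]], rotation=[[0,0,0],[0,0,0],[0,0,0],[0,0,0],[0,0,0]], gripper=[0.06,0.06,0.06,0.06,0.06])

```text
time: 24.1
position: [0.4682, -0.0197, 0.255]
tcp_rot: [2.656, -0.001, 1.743]
ft_force: [0.1, -0.6, 0.2]
finger_gap: 0.0597
gripper_force: 0.0
```

Run:
```python
from h import *
w=cam("wrist"); save(w,"w7"); meas(w,MID); print(bot.state()["time"],bot.state()["ft_force"])
```

```text
4467 n in tray [-0.0035 -0.0012  1.    ] rim z 0.0261 ((-0.7367477416992188, 0.5703201293945312), (180.1019744873047, 150.30235290527344), 89.96350860595703)
grip 1905 [[-0.0071, -0.0408, 0.0145], [-0.0001, 0.0038, 0.018], [0.0064, 0.0433, 0.0197]]
24.15 [-0.60276266 -0.36683007 -1.04241173]
```

View pics/w7.png

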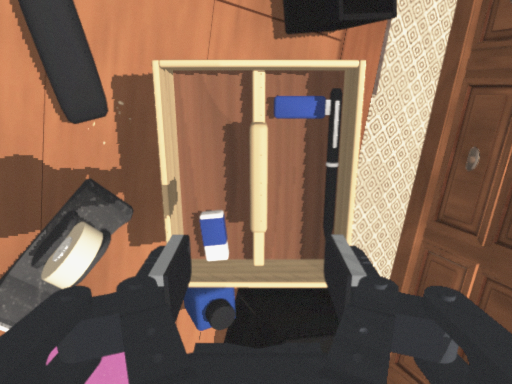

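The top tray holds its eraser and memory stick and sits where the middle one did. Its rim is at 26.1 mm as before, and it is within 0.8 mm sideways. The gripper is clear, so I'm handing in.

```bash
python3 -c "
from rig import bot
print(bot.close_job())"
```

```text
the job is handed in; nothing more can be done
None
```

The job is handed in at about 24 s: the middle tray stands level on the mat, about 1 mm off centre, and the top tray is back on the bottom tray, within 1 mm of fully seated; I touched nothing else on the desk, and the judge's verdict was not shown.

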